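Tidy the miniature painter's desk into the paint racks

TASK

Clear up the painting desk: stand the two slim dropper bottles in the plywood rack with the two small wells and the two wide paint jars in the plywood rack with the two large wells, one to a well (either of the two), each upright and down on the well's floor. Last of all, once those four are put away, stand the little bust upright on its block in the middle of the round cork stand. Do not knock anything over, leave the spray can and the water cup where they are, and let go of everything.

Things in the scene. Friction and masses are not known exactly. Their poses are not given: they have to be found in the camera images.
- tall_dropper: Loose slim dropper paint bottle standing upright: pale grey cylinder 28 mm in diameter and 62 mm high, above it a neck 18 mm wide and a tapering black cap 19 mm wide, 92 mm high in all; about 35 g. Belongs in dropper_rack. Origin: centre of its underside, z up. 
- short_dropper: Loose slim dropper paint bottle standing upright, like the other but shorter: pale grey cylinder 28 mm in diameter and 46 mm high, then neck 18 mm and tapering black cap 19 mm wide, 70 mm high in all; about 28 g. Belongs in dropper_rack. Origin: centre of its underside, z up. 
- tall_jar: Loose wide paint jar standing upright: straight cylinder 46 mm in diameter, 70 mm high, the top 16 mm being its black cap (same diameter); about 90 g. Belongs in jar_rack. Origin: centre of its underside, z up. 
- low_jar: Loose wide paint jar standing upright, like the other but lower: straight cylinder 46 mm in diameter, 50 mm high, the top 14 mm being its black cap (same diameter); about 60 g. Belongs in jar_rack. Origin: centre of its underside, z up. 
- bust: Loose little painted bust: a pale wooden block 36 x 36 mm and 34 mm high (x and y along its sides) carrying a dark wood head and shoulders at most 30 mm wide, 64 mm high in all; about 60 g. Belongs on cork_stand, last. Best gripped by the block. Origin: centre of its underside, z up. 
- dropper_rack: Fixed plywood rack, a plate 66 (x) x 142 (y) x 16 mm high with two round wells 46 mm in diameter and 12 mm deep (well floor 4 mm above the origin), centred at y = -38 and y = +38 mm, x = 0 in its frame. It is the rack with the smaller wells. Origin: centre of its underside, z up. 
- jar_rack: Fixed plywood rack, a plate 86 (x) x 182 (y) x 16 mm high with two round wells 66 mm in diameter and 12 mm deep (well floor 4 mm above the origin), centred at y = -48 and y = +48 mm, x = 0 in its frame. It is the rack with the larger wells. Origin: centre of its underside, z up. 
- cork_stand: Fixed flat round cork disc, 80 mm in diameter and 10 mm high, no rim. Origin: centre of its underside, z up. 
- spray_can: Bystander, loose: small metal spray can 52 mm in diameter, 154 mm high, standing at the left edge of the work. Not to be disturbed. Origin: centre of its underside, z up. 
- water_cup: Bystander, loose: white ceramic rinsing cup 76 mm wide at the rim, 85 mm high, standing at the right edge of the work. Not to be disturbed. Origin: centre of its underside, z up. 
Mind the look-alikes: they are no part of the job. What is shaped like the tall_jar but green or yellow is not meant. What is shaped like the short_dropper but orange is not meant.

How it is judged:
By the outcome, as a careful person would: the job done as asked, in the order asked, and still so for the second after the job is handed in, with the robot touching nothing.
It also fails if it takes over 128 s, if anything falls off the work surface, if the arm or the gripper's body presses on something with over 40 N, if the wrist force passes 120 N, or if a joint passes its speed limit or range.

ROBOT

A 6-joint arm with a two-finger parallel gripper is mounted at the origin on the work surface. World frame = base frame: x ahead of the robot, y to its left, z up, the work surface at z = 0. Lengths are in mm, angles in rad, forces in N, time in s.
With the tool pointing down it reaches from about 350 to 975 mm from the base axis. Payload 7.1 kg.
Tool frame: the origin (TCP) lies between the finger pads; the fingertips stand 14 mm ahead of it and the grasp point (between the pads) lies 5 mm behind it; z points along the fingers, y is the line along which they close (so a half turn about z gives the same grasp; the last joint's range is limited). The gripper opens to 88 mm and grips with 3 to 60 N. Pads are 20 mm wide; open, the fingers measure 115 mm over their backs; the gripper's body (75 mm by 178 mm) begins 61 mm behind the grasp point.
Start: joints at [-1.28, 0.423, 1.63, -0, 1.089, -0.019], TCP at [190.56, -595.224, 236.675] pointing down, gripper open.
Joint ranges: [-3, 3], [-0.9, 2.11], [0.09, 2.58], [-1.31, 4.45], [0.11, 2.69], [-2.54, 2.54]. Speed limits (rad/s): [2.39, 2.39, 3.01, 3.14, 3.14, 3.14].

INTERFACE

Orientations are given as a rotation vector (axis times angle).
In Python, from workcell import ctrl gives the robot as it stands. The module is installed in compiled form; this text tells all that it offers.
- The arm moves only by the tool servo_tool, never from a script. Its argument "plan" is a list of rows, each a list of 3 entries, a list of its own where there are three numbers: the closure, from 0 (fully open) to 1 (shut), then the shift along the world's x, y, z in mm, then the turn about the world's z in degrees. In form: [[hand, [x, y, z], yaw], ...]. A call has 1 to 10 rows; each row is the pose to reach, as a shift and turn from the pose commanded when the call began; what a row does not reach only later rows make up. A row lasts 1/12 s, in which the tool goes at most 41.7 mm and 7.16 degrees, less where a joint would pass 70% of its speed; a pose out of reach is approached as far as the arm can. A call with a gripper value outside its range is refused whole. The fingers move at their own pace and stop on an object; the grip force is fixed at half the most. Time passes only in rows, so rows that repeat a pose let the fingers close. It gives the time, the measured TCP pose, the force, the opening and the grip force at its end, in the units of the state.
- ctrl.get_obs(): the state, without advancing time (a new reading comes with each control period).
- ctrl.get_image(name): name is "scene" or "side" or "wrist"; returns the picture (400x640x3 uint8, blue, green, red); there is no depth.
- ctrl.camera_info(name): a dict with "fovy" (degrees; the focal length in pixels is half the picture's height over the tangent of half this angle, whatever the lens; pixels are square), "cx", "cy" (the principal point, pixels), "rvec" (rotation vector, rad) and "tvec" (3), from world to camera coordinates, as OpenCV has them; the wrist camera has in their place "T_tool_cam" (4x4, takes a point from camera to tool coordinates, whose origin is the TCP and whose axes are the flange's). Camera axes: x right, y down, z forward; pixel columns grow to the right and rows downward; lengths in mm; the calibration is good to about 2 mm. A picture is of the moment at which its call begins: read the wrist's pose just before it. camera_info takes no time and is no camera call.
- ctrl.close_job(): hands the job in; it is judged then, once.
The state is a dict: "t": time; "qpos": joint angles; "qvel": joint speeds; "joint_torque": joint torques, N m; "ee_pos": TCP position; "orientation": TCP orientation; "ft_force": force on the tool from outside, world axes, zero at the start; "moment": the same for the moment, N m; "width": finger opening in mm; "grasp_force": force on a finger pad.
Only numpy, scipy, OpenCV 4.12 (cv2) and the standard library are available. Lean on these libraries where they do the work, as an engineer would, in place of code of your own. Each camera call takes 0.05 s, during which the arm holds its last target. There are 200 camera calls.

## Working session

There is one attempt and no reset: what is moved stays moved. The work goes in short steps, Python scripts to look and compute and a tool call to move; the robot and the scene stay as the last step left them, time stands still between calls to the robot, and variables do not carry over. Pictures are saved under pics/ and viewed, at most 17 in all, crops included, and the job is handed in when it is done.

Besides the shell and the picture viewer there is one more tool, called after "Call:" as name(argument=value, ...) on one line, values as JSON. servo_tool: Moves the arm, as the interface text tells. Its arguments: {"type":"object","properties":{"plan":{"type":"array"}},"required":["plan"]}

```bash
mkdir -p pics
cat > h.py <<'E'
import numpy as np, cv2
from workcell import ctrl
R=lambda v: cv2.Rodrigues(np.array(v,float))[0]
def cam(name):
    """K, origin, R(cam->world), image"""
    i=ctrl.camera_info(name); o=ctrl.get_obs(); im=ctrl.get_image(name)
    f=im.shape[0]/2/np.tan(np.radians(i["fovy"])/2)
    if name=="wrist":
        T=np.array(i["T_tool_cam"]); Rt=R(o["orientation"])
        Rw=Rt@T[:3,:3]; c=Rt@T[:3,3]+np.array(o["ee_pos"])
    else:
        Rw=R(i["rvec"]).T; c=-Rw@np.array(i["tvec"]).ravel()
    return dict(f=f,cx=i["cx"],cy=i["cy"],R=Rw,c=c,im=im)
def ray(C,u,v): 
    d=C["R"]@np.array([(u-C["cx"])/C["f"],(v-C["cy"])/C["f"],1]); return d/np.linalg.norm(d)
def plane(C,u,v,z): 
    d=ray(C,u,v); return C["c"]+d*(z-C["c"][2])/d[2]
def proj(C,p):
    q=C["R"].T@(np.array(p,float)-C["c"]); return C["f"]*q[0]/q[2]+C["cx"],C["f"]*q[1]/q[2]+C["cy"]
def tri(C1,p1,C2,p2):
    d1,d2=ray(C1,*p1),ray(C2,*p2); A=np.stack([d1,-d2],1)
    s=np.linalg.lstsq(A,C2["c"]-C1["c"],rcond=None)[0]
    a,b=C1["c"]+s[0]*d1,C2["c"]+s[1]*d2; return (a+b)/2,np.linalg.norm(a-b)
E
python3 - <<'E'
from h import *
print(ctrl.get_obs())
for n in("scene","side","wrist"):
    C=cam(n); cv2.imwrite(f"pics/{n}0.png",C["im"]); print(n,C["f"],C["cx"],C["cy"],C["c"].round(),C["R"][:,2].round(2))
    i=ctrl.camera_info(n); print(i.get("T_tool_cam"), [k for k in i])
E
```

```text
{'t': 0.0, 'qpos': array([-1.28000628e+00,  4.23835992e-01,  1.63063925e+00,  5.76233191e-06,
        1.08859751e+00, -1.89962532e-02]), 'qvel': array([-0.00110577, -0.00131521, -0.00017529, -0.00032663, -0.00022837,
        0.00159424]), 'joint_torque': array([ 3.22864144e-04, -5.44624293e+01, -2.73672616e+01,  6.42866967e-02,
        2.26327922e-02, -1.23481300e-04]), 'ee_pos': array([ 190.41722061, -594.75438333,  235.92464486]), 'orientation': array([-3.10253263e+00, -4.84437236e-01,  3.06893290e-04]), 'ft_force': array([ 0.33880251, -0.25615896, -1.15410298]), 'moment': array([ 0.00105665,  0.00251929, -0.00464831]), 'grasp_force': 0.0, 'width': 87.72985184500186}
scene 394.9545830250305 318.9000201007799 193.3957115169382 [1066.  459.  953.] [-0.49 -0.41 -0.77]
None ['fovy', 'cx', 'cy', 'rvec', 'tvec']
side 517.3816125543709 321.2008956813638 190.5235459861885 [-942.   44. 1045.] [ 0.82 -0.01 -0.57]
None ['fovy', 'cx', 'cy', 'rvec', 'tvec']
wrist 344.1139437978824 313.7584852451587 196.9377594199276 [ 271. -568.  384.] [-0.29 -0.09 -0.95]
[[-8.71193830e-04 -9.51998781e-01 -3.06100574e-01  8.48250870e+01]
 [ 9.99998640e-01 -4.00725164e-04 -1.59981006e-03 -1.58251696e+00]
 [ 1.40035502e-03 -3.06101552e-01  9.51997836e-01 -1.48301602e+02]
 [ 0.00000000e+00  0.00000000e+00  0.00000000e+00  1.00000000e+00]] ['fovy', 'cx', 'cy', 'T_tool_cam']
```

View pics/scene0.png

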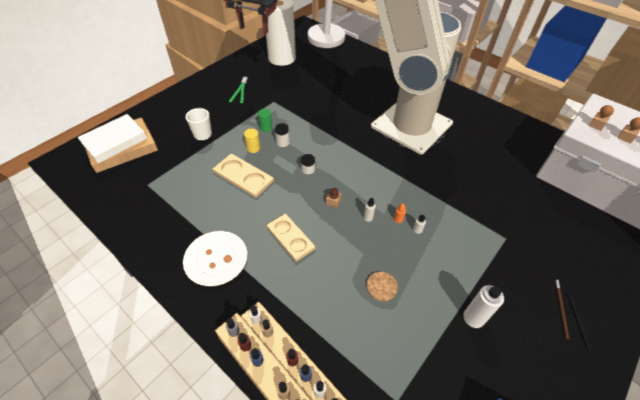

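View pics/side0.png

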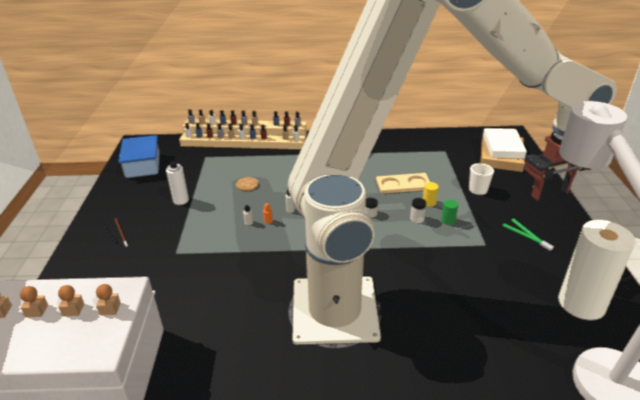

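Scene view: the tall jar is at (282,135) and the low jar at (308,164), with look-alikes at yellow (252,141) and green (265,121). The tall dropper is at (370,210) and the short dropper at (420,224), with an orange look-alike at (400,213). The bust is at (333,197), the jar rack at (243,176), the dropper rack at (291,238) and the cork at (382,286). In the side view the arm hides the middle of the desk, so I'll use scene plus wrist.

Run:
```python
from h import *
C=cam("scene")
for n,u,v,z in [("tallj top",282,128,70),("lowj top",308,158,50),("yel",252,133,70),("green",265,113,70),("talld top",370,200,90),("shortd",420,216,68),("orange",401,206,68),("bust",333,202,17),("jr",243,176,16),("dr",291,238,16),("cork",382,286,10),("can",483,305,77),("cup",199,115,85)]:
    print(n,plane(C,u,v,z).round())
im=C["im"]
cv2.imwrite("pics/crop0.png",cv2.resize(im[90:310,200:460],None,fx=3,fy=2.7,interpolation=cv2.INTER_CUBIC)[:600,:800])
```

```text
tallj top [ 380. -282.   70.]
lowj top [ 412. -138.   50.]
yel [ 463. -339.   70.]
green [ 363. -380.   70.]
talld top [448. 127.  90.]
shortd [387. 257.  68.]
orange [392. 198.  68.]
bust [476.  20.  17.]
jr [ 583. -261.   16.]
dr [652.  13.  16.]
cork [601. 288.  10.]
can [518. 507.  77.]
cup [ 530. -525.   85.]
```

View pics/crop0.png

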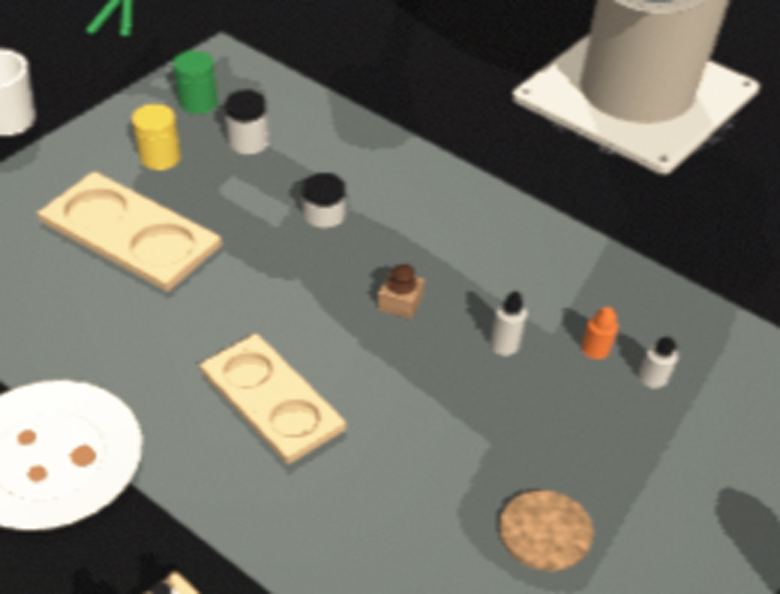

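The choices hold up in the crop: the two white jars with black caps, the two grey droppers and the bust. Next I'll raise the wrist over the desk.

Call:
servo_tool(plan=[[0,[260,395,84],-17.7],[0,[260,395,84],-17.7],[0,[260,395,84],-17.7],[0,[260,395,84],-17.7],[0,[260,395,84],-17.7],[0,[260,395,84],-17.7],[0,[260,395,84],-17.7],[0,[260,395,84],-17.7],[0,[260,395,84],-17.7],[0,[260,395,84],-17.7]])

```text
t: 1.03
ee_pos: [416.7, -250.7, 310.0]
orientation: [3.141, 0.001, 0.0]
ft_force: [-0.1, -0.8, -0.6]
width: 87.6
grasp_force: 0.0
```

Call:
servo_tool(plan=[[0,[40,60,14],0],[0,[40,60,14],0],[0,[40,60,14],0],[0,[40,60,14],0],[0,[40,60,14],0]])

```text
t: 1.45
ee_pos: [455.7, -192.6, 323.2]
orientation: [3.142, 0.002, -0.001]
ft_force: [0.2, 0.8, 0.6]
width: 88.0
grasp_force: 0.0
```

Run:
```python
from h import *
import pickle
o=ctrl.get_obs(); print(o["t"],o["ee_pos"],o["orientation"],o["qvel"])
C=cam("wrist"); pickle.dump(C,open("A.pkl","wb")); cv2.imwrite("pics/wA.png",C["im"])
```

```text
1.45 [ 455.69023546 -192.62649667  323.23985539] [ 3.14150605e+00  2.48474951e-03 -1.22632770e-03] [-0.02799833  0.00277139  0.00575579  0.00081002  0.00040793  0.00094843]
```

View pics/wA.png

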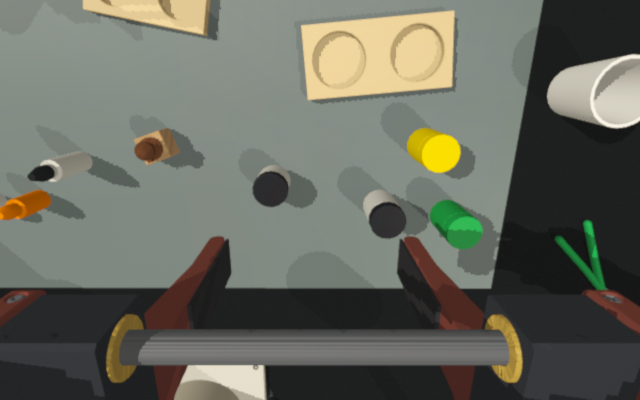

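Wrist view A: low jar cap at (271,187), tall jar cap at (387,214), jar wells at (340,60) and (418,52), bust at (155,147), tall dropper cap at (40,173). Yellow and green sit to the right of the tall jar. Now a second view from further left and ahead.

Call:
servo_tool(plan=[[0,[80,260,20],0],[0,[80,260,20],0],[0,[80,260,20],0],[0,[80,260,20],0],[0,[80,260,20],0],[0,[80,260,20],0],[0,[80,260,20],0],[0,[80,260,20],0],[0,[80,260,20],0]])

```text
t: 2.25
ee_pos: [536.0, 66.9, 342.9]
orientation: [3.141, 0.002, -0.002]
ft_force: [0.1, 0.4, 0.3]
width: 87.7
grasp_force: 0.0
```

Run:
```python
from h import *
import pickle
o=ctrl.get_obs(); print(o["t"],o["ee_pos"],o["orientation"],abs(o["qvel"]).max())
C=cam("wrist"); pickle.dump(C,open("B.pkl","wb")); cv2.imwrite("pics/wB.png",C["im"])
```

```text
2.25 [535.9965613   66.91804838 342.93994461] [ 3.14104620e+00  2.10489883e-03 -1.82594659e-03] 0.03448047772670732
```

View pics/wB.png

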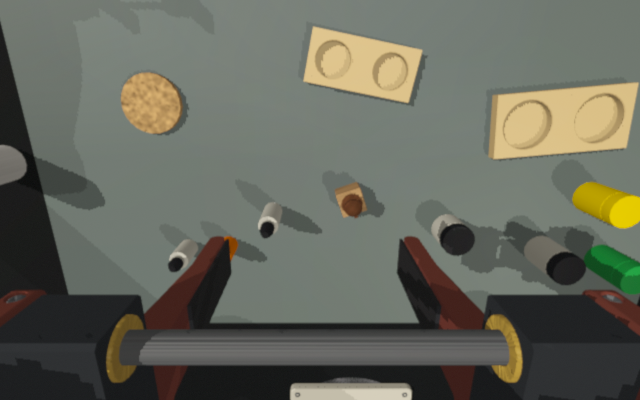

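View B: cork at (151,102), dropper wells at (333,59) and (391,71), jar wells at (526,124) and (599,118). Bust head is at (352,204) with its block around it, tall dropper cap at (267,229), short dropper cap at (176,264). Jar caps are at (458,236) for the low one and (568,266) for the tall one. The orange look-alike at (231,247) is mostly behind the finger.

```bash
cat > m.py <<'E'
from h import *
import pickle
A,B=[pickle.load(open(n+".pkl","rb")) for n in "AB"]; S=cam("scene"); V=dict(A=A,B=B,S=S)
def blob(C,seed,kind,r=26):
    hsv=cv2.cvtColor(C["im"],cv2.COLOR_BGR2HSV); h,s,v=cv2.split(hsv)
    m={"black":v<62,"wood":(h<32)&(h>12)&(s>55)&(v>120),"cork":(h<25)&(s>70)&(v>60),"bust":((h<20)|(h>170))&(s>75)}[kind].astype(np.uint8)
    w=np.zeros_like(m); cv2.circle(w,(int(seed[0]),int(seed[1])),r,1,-1); m=m&w
    n,l,st,c=cv2.connectedComponentsWithStats(m); k=1+np.argmax(st[1:,4]); 
    cn=max(cv2.findContours((l==k).astype(np.uint8),0,cv2.CHAIN_APPROX_NONE)[0],key=cv2.contourArea)
    M=cv2.moments(cn); return (M["m10"]/M["m00"],M["m01"]/M["m00"]),st[k],cn
if __name__=="__main__":
    caps=dict(tallj=dict(A=(387,214),B=(568,266),S=(282,130)),lowj=dict(A=(271,187),B=(458,236),S=(308,160)),
      talld=dict(A=(40,173),B=(267,229),S=(371,201)),shortd=dict(B=(176,264),S=(421,217)))
    for n,d in caps.items():
        p={k:blob(V[k],s,"black",{"S":12}.get(k,24 if n[-1]=="j" else 14)) for k,s in d.items()}
        ks=list(d); print(n,{k:(np.round(p[k][0],1),p[k][1][2:]) for k in ks})
        for i in range(len(ks)):
            for j in range(i): x,e=tri(V[ks[j]],p[ks[j]][0],V[ks[i]],p[ks[i]][0]); print("  ",ks[j]+ks[i],x.round(1),round(e,1))
    for n,d,k,z in [("jr",dict(A=(378,56),B=(563,121),S=(243,176)),"wood",16),("dr",dict(B=(362,65),S=(291,238)),"wood",16),("cork",dict(B=(151,102),S=(382,286)),"cork",10),("bust",dict(A=(155,147),B=(351,200),S=(333,197)),"bust",17)]:
        P={}
        for c,s in d.items():
            ctr,st,cn=blob(V[c],s,k,90 if k=="wood" and c!="S" else 45 if c!="S" or k=="wood" else 24); P[c]=ctr
            w=np.array([plane(V[c],*q[0],z)[:2] for q in cn],np.float32); r=cv2.minAreaRect(w); print(n,c,np.round(ctr,1),"rect",np.round(r[0],1),np.round(r[1],1),round(r[2],1))
        ks=list(P)
        for i in range(len(ks)):
            for j in range(i): x,e=tri(V[ks[j]],P[ks[j]],V[ks[i]],P[ks[i]]); print("  ",ks[j]+ks[i],x.round(1),round(e,1))
    # wells by rims, hand pixels
    print("wells",[plane(B,*p,16).round(1) for p in ((333,59),(391,71),(526,124),(599,118))],[plane(A,*p,16).round(1) for p in((340,60),(418,52))])
    print("well tri",tri(A,(340,60),B,(526,124)),tri(A,(418,52),B,(599,118)))
    hb=cv2.resize(B["im"][165:235,315:390],None,fx=5,fy=5,interpolation=cv2.INTER_CUBIC); ha=cv2.resize(A["im"][115:185,115:190],None,fx=5,fy=5,interpolation=cv2.INTER_CUBIC)
    cv2.imwrite("pics/bust.png",np.hstack([ha,hb]))
E
python3 m.py
```

```text
tallj {'A': (array([387.3, 219.8]), array([ 36,  35, 994], dtype=int32)), 'B': (array([565.7, 268. ]), array([  40,   33, 1008], dtype=int32)), 'S': (array([281.4, 128.6]), array([ 14,  12, 131], dtype=int32))}
   AB [ 377.6 -284.3   62.7] 0.1
   AS [ 380.4 -283.8   67.1] 2.2
   BS [ 372.8 -292.4   55.2] 2.8
lowj {'A': (array([270.4, 188.6]), array([ 35,  34, 934], dtype=int32)), 'B': (array([456.9, 239. ]), array([ 35,  31, 841], dtype=int32)), 'S': (array([307.2, 159.5]), array([ 14,  12, 133], dtype=int32))}
   AB [ 413.5 -134.5   44.4] 0.1
   AS [ 416.  -135.7   48.2] 2.9
   BS [ 416.4 -134.3   48.3] 4.0
talld {'A': (array([ 41.3, 173.4]), array([ 26,  15, 296], dtype=int32)), 'B': (array([266.6, 229.4]), array([ 14,  16, 162], dtype=int32)), 'S': (array([370.6, 201.9]), array([ 6,  8, 32], dtype=int32))}
   AB [442.  130.3  77.3] 0.4
   AS [443.3 128.6  78.6] 2.4
   BS [444.6 129.3  80.2] 2.2
shortd {'B': (array([175.3, 264.4]), array([ 14,  14, 149], dtype=int32)), 'S': (array([421.4, 217.6]), array([ 6,  6, 26], dtype=int32))}
   BS [384.  261.7  62.8] 1.9
jr A [378.7  54.9] r
[... 483 characters left out ...]
.2 287.9] [81.5 80.7] 41.2
   BS [599.7 288.2   8.4] 2.7
bust A [155.6 146.2] rect [463.   20.5] [37.5 57.1] 18.6
bust B [350.4 199.8] rect [460.6  15.1] [51.8 37.5] 19.9
bust S [333.1 197.9] rect [460.    9.7] [70.2 43.2] 17.8
   AB [464.8  16.3  22.9] 0.1
   AS [466.7  14.5  24.7] 3.6
   BS [467.3  15.4  25.3] 4.0
wells [array([653.2,  44.2,  16. ]), array([638.7, -31.3,  16. ]), array([ 571.2, -219.3,   16. ]), array([ 579.2, -316.4,   16. ])] [array([ 570.5, -222.8,   16. ]), array([ 579.7, -318. ,   16. ])]
well tri (array([ 570.70127441, -223.15415246,    9.76411309]), np.float64(0.4070600537519662)) (array([ 579.41266274, -318.54228357,   13.59381388]), np.float64(0.9662793690658376))
```

View pics/bust.png

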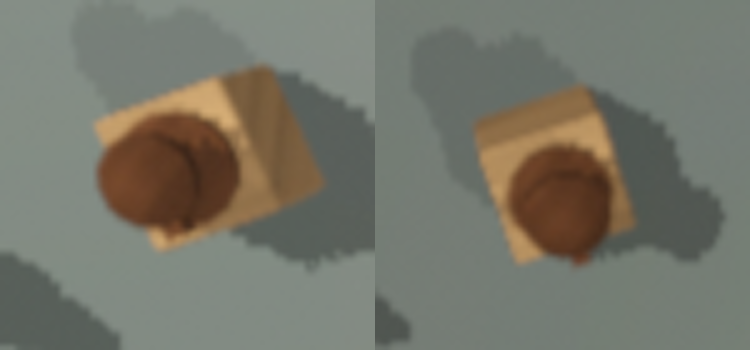

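Everything is consistent. Cap heights come out at about 63, 46, 78 and 63 mm, the racks measure about 87x184 and 67x144, and the cork is 80 mm across. The crop shows the bust block's top corners clearly, with yaw around 19–20°. I'll move above the low jar at (414,-134.5).

Call:
servo_tool(plan=[[0,[-123,-202,-214],0],[0,[-123,-202,-214],0],[0,[-123,-202,-214],0],[0,[-123,-202,-214],0],[0,[-123,-202,-214],0],[0,[-123,-202,-214],0],[0,[-123,-202,-214],0],[0,[-123,-202,-214],0],[0,[-123,-202,-214],0],[0,[-123,-202,-214],0]])

```text
t: 3.18
ee_pos: [411.6, -136.0, 129.1]
orientation: [-3.141, 0.006, 0.003]
ft_force: [-0.3, -0.9, -0.2]
width: 87.7
grasp_force: 0.0
```

Run:
```python
from m import *
pa=[(134,140),(158.6,130.6),(171,156),(147,165)]; pb=[(336.4,195),(358.4,187.6),(367,210.6),(344,217.6)]
for C,p in((A,pa),(B,pb)):
    w=np.array([plane(C,*q,34)[:2] for q in p],np.float32); print(w.mean(0),cv2.minAreaRect(w))
print([tri(A,a,B,b)[0].round(1) for a,b in zip(pa,pb)])
```

```text
[464.34464  15.30241] ((464.3653869628906, 15.262554168701172), (34.398441314697266, 34.905452728271484), 19.888917922973633)
[464.0609    15.929851] ((464.2262268066406, 15.49483585357666), (36.4338264465332, 33.939762115478516), 18.8465518951416)
[array([475. ,  37.4,  33.8]), array([485.6,   6.5,  30.3]), array([453.4,  -6.6,  34.2]), array([442.1,  25.8,  34.3])]
```

Call:
servo_tool(plan=[[0,[2,1,-50],0],[0,[2,1,-75],0],[0,[2,1,-97],0],[0,[2,1,-97],0],[1,[2,1,-97],0],[1,[2,1,-97],0],[1,[2,1,-97],0],[1,[2,1,-97],0],[1,[2,1,-97],0],[1,[2,1,-97],0]])

```text
t: 4.07
ee_pos: [415.7, -133.7, 33.4]
orientation: [3.141, 0.001, 0.003]
ft_force: [-0.1, -0.4, 1.0]
width: 51.5
grasp_force: 0.6
```

Call:
servo_tool(plan=[[1,[0,0,0],0],[1,[0,0,0],0],[1,[0,0,0],0],[1,[0,0,25],0],[1,[0,0,60],0],[1,[0,0,60],0]])

```text
t: 4.57
ee_pos: [417.5, -134.4, 96.5]
orientation: [3.139, 0.001, 0.01]
ft_force: [1.7, -0.9, 0.0]
width: 45.6
grasp_force: 30.0
```

Call:
servo_tool(plan=[[1,[155,-88,0],0],[1,[155,-88,0],0],[1,[155,-88,0],0],[1,[155,-88,0],0],[1,[155,-88,0],0],[1,[155,-88,0],0],[1,[155,-88,0],0]])

```text
t: 5.15
ee_pos: [569.3, -221.4, 91.5]
orientation: [-3.141, -0.001, 0.003]
ft_force: [-0.2, 0.2, -0.8]
width: 45.5
grasp_force: 30.0
```

Run:
```python
from h import *
print(ctrl.get_obs()["ee_pos"]);C=cam("wrist"); cv2.imwrite("pics/w1.png",C["im"])
```

```text
[ 569.27975204 -221.35190972   91.50469394]
```

View pics/w1.png

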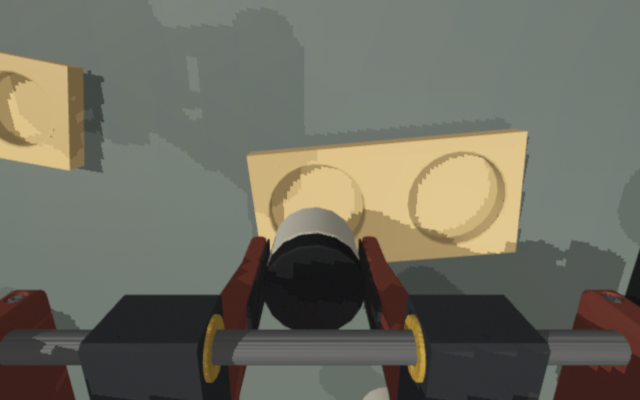

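The low jar is held upright, with its cap at (315,280) and the near well at (318,205). Lowering it.

Call:
servo_tool(plan=[[1,[2,-1,-25],0],[1,[2,-1,-45],0],[1,[2,-1,-51],0],[1,[2,-1,-54],0],[1,[2,-1,-54],0],[1,[2,-1,-54],0]])

```text
t: 5.7
ee_pos: [572.0, -222.4, 39.3]
orientation: [3.141, 0.002, 0.001]
ft_force: [0.3, -0.6, -0.6]
width: 45.5
grasp_force: 30.0
```

Call:
servo_tool(plan=[[0.25,[0,0,0],0],[0.25,[0,0,0],0],[0.25,[0,0,0],0],[0.25,[0,0,0],0],[0.25,[0,0,0],0]])

```text
t: 6.12
ee_pos: [572.3, -222.6, 38.9]
orientation: [3.141, 0.001, 0.001]
ft_force: [0.7, 0.1, -0.6]
width: 65.8
grasp_force: 0.0
```

Call:
servo_tool(plan=[[0.25,[0,0,41],0],[0.25,[0,0,82],0],[0.2,[-60,-20,100],0],[0.2,[-193,-61.5,100],0],[0.2,[-193,-61.5,100],0],[0.2,[-193,-61.5,100],0],[0.2,[-193,-61.5,100],0],[0.2,[-193,-61.5,100],0],[0.2,[-193,-61.5,100],0],[0.2,[-193,-61.5,100],0]])

```text
t: 6.95
ee_pos: [379.9, -284.6, 139.0]
orientation: [3.141, -0.0, 0.002]
ft_force: [0.2, -0.0, -0.3]
width: 70.4
grasp_force: 0.0
```

Run:
```python
from h import *
print(ctrl.get_obs()["ee_pos"]);C=cam("wrist"); cv2.imwrite("pics/w2.png",C["im"]); print(proj(C,(379,-284,70)))
```

```text
[ 379.87281567 -284.59828094  138.96965341]
(np.float64(315.68385764706545), np.float64(218.49959652324355))
```

View pics/w2.png

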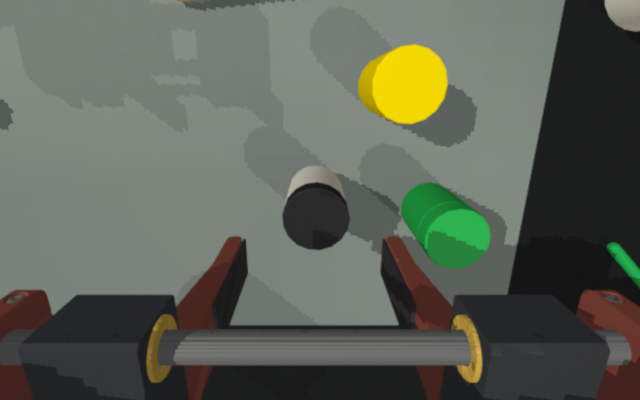

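The tall jar's cap is centred at about (316,216) and the prediction was (316,218), so it lies between the fingers. The green one at (447,226) clears the finger.

Call:
servo_tool(plan=[[0.2,[0,1,-41],0],[0.2,[0,1,-75],0],[0.2,[0,1,-100],0],[0.2,[0,1,-100],0],[1,[0,1,-100],0],[1,[0,1,-100],0],[1,[0,1,-100],0],[1,[0,1,-100],0],[1,[0,1,-100],0],[1,[0,1,-100],0]])

```text
t: 7.83
ee_pos: [380.3, -283.8, 40.0]
orientation: [3.14, 0.001, 0.004]
ft_force: [1.3, 1.2, 8.6]
width: 45.6
grasp_force: 30.0
```

Call:
servo_tool(plan=[[1,[0,0,0],0],[1,[0,0,41],0],[1,[0,0,82],0],[1,[0,0,100],0],[1,[60,-10,100],0],[1,[200,-33.5,100],0],[1,[200,-33.5,100],0],[1,[200,-33.5,100],0],[1,[200,-33.5,100],0],[1,[200,-33.5,100],0]])

```text
t: 8.67
ee_pos: [585.7, -317.8, 140.0]
orientation: [3.138, 0.004, 0.01]
ft_force: [-0.9, 0.4, 0.0]
width: 46.0
grasp_force: 30.0
```

Call:
servo_tool(plan=[[1,[0,0,-40],0],[1,[0,0,-75],0],[1,[0,0,-88],0],[1,[0,0,-93],0],[1,[0,0,-96],0],[1,[0,0,-96],0],[1,[0,0,-96],0]])

```text
t: 9.25
ee_pos: [579.3, -316.9, 44.3]
orientation: [3.141, 0.001, 0.002]
ft_force: [-0.7, 0.4, -0.0]
width: 45.3
grasp_force: 30.0
```

Call:
servo_tool(plan=[[0.25,[0,0,0],0],[0.25,[0,0,0],0],[0.25,[0,0,0],0],[0.25,[0,0,0],0],[0.25,[0,0,41],0],[0.25,[0,0,82],0],[0.4,[0,0,120],0],[0.4,[-60,100,130],0],[0.4,[-60,100,130],0],[0.4,[-60,100,130],0]])

```text
t: 10.08
ee_pos: [517.9, -215.2, 173.4]
orientation: [3.142, 0.0, 0.001]
ft_force: [-0.1, 0.4, -0.3]
width: 53.1
grasp_force: 0.0
```

Call:
servo_tool(plan=[[0.4,[-135,390,0],0],[0.4,[-135,390,0],0],[0.4,[-135,390,0],0],[0.4,[-135,390,0],0],[0.4,[-135,390,0],0],[0.4,[-135,390,0],0],[0.4,[-135,390,0],0],[0.4,[-135,390,0],0],[0.4,[-135,390,0],0],[0.4,[-135,390,0],0]])

```text
t: 10.92
ee_pos: [383.1, 175.4, 172.9]
orientation: [-3.141, -0.002, -0.001]
ft_force: [0.7, 0.6, -0.8]
width: 52.8
grasp_force: 0.0
```

Run:
```python
from h import *
import pickle
print(ctrl.get_obs()["ee_pos"]);C=cam("wrist"); pickle.dump(C,open("D.pkl","wb")); cv2.imwrite("pics/w3.png",C["im"]); print(proj(C,(384,262,70)),proj(C,(443,129.5,90)))
```

```text
[383.08401896 175.3778569  172.85738594]
(np.float64(203.79612469113442), np.float64(200.1108037181693)) (np.float64(386.18569046219557), np.float64(125.00945001531909))
```

View pics/w3.png

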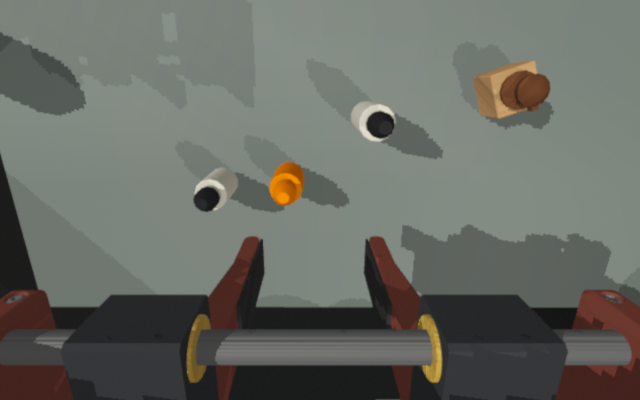

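The short dropper's tip is at (206,199), 2 px from the prediction. The orange look-alike is at (286,185), about 60 mm beside it, so I'll narrow the opening. The tall dropper is at (379,124).

Call:
servo_tool(plan=[[0.5,[0,40,0],0],[0.5,[0,86,-20],0],[0.5,[0,86,-50],0],[0.5,[0,86,-50],0],[0.5,[0,86,-50],0],[0.5,[0,86,-50],0]])

```text
t: 11.47
ee_pos: [384.1, 258.9, 123.1]
orientation: [3.141, 0.001, -0.001]
ft_force: [0.3, 0.1, 0.6]
width: 43.8
grasp_force: 0.0
```

Run:
```python
from h import *
import pickle
D=pickle.load(open("D.pkl","rb")); o=ctrl.get_obs(); print(o["ee_pos"],o["width"]);C=cam("wrist"); cv2.imwrite("pics/w4.png",C["im"]); print(proj(C,(384,261,70)))
h=cv2.cvtColor(C["im"],cv2.COLOR_BGR2HSV); m=((h[...,2]<62)*255).astype(np.uint8)[:225]
for s in cv2.connectedComponentsWithStats(m)[2][1:]:
    if 100<s[4]<3000: print(s)
```

```text
[384.08782815 258.85792811 123.06980804] 43.755142442403326
(np.float64(313.4142285446839), np.float64(226.37222534391984))
[ 522  119   51   34 1302]
[296 209  27  16 343]
```

View pics/w4.png

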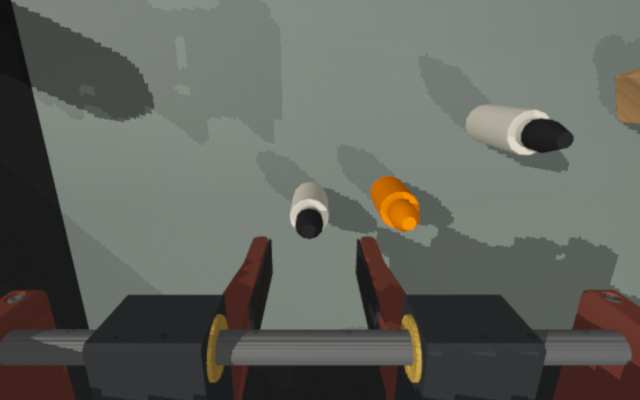

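The short dropper's cap is at (309,222) and the finger midline at about 313, so I shift about 3 mm to +y. The orange one at (397,205) stays outside the right finger.

Call:
servo_tool(plan=[[0.5,[0,3,-30],0],[0.5,[0,3,-65],0],[0.5,[0,3,-90],0],[0.5,[0,3,-90],0],[1,[0,3,-90],0],[1,[0,3,-90],0],[1,[0,3,-90],0],[1,[0,3,-90],0],[1,[0,3,-90],0],[1,[0,3,-90],0]])

```text
t: 12.35
ee_pos: [385.5, 263.0, 34.5]
orientation: [-3.14, -0.002, -0.005]
ft_force: [0.5, -3.4, 9.8]
width: 27.6
grasp_force: 30.0
```

Call:
servo_tool(plan=[[1,[0,0,0],0],[1,[0,0,41],0],[1,[0,0,82],0],[1,[0,0,120],0],[1,[0,0,120],0]])

```text
t: 12.77
ee_pos: [387.8, 264.8, 159.8]
orientation: [-3.135, -0.002, -0.017]
ft_force: [0.2, -0.3, 0.1]
width: 27.5
grasp_force: 30.0
```

Call:
servo_tool(plan=[[1,[254,-293,0],0],[1,[254,-293,0],0],[1,[254,-293,0],0],[1,[254,-293,0],0],[1,[254,-293,0],0],[1,[254,-293,0],0],[1,[254,-293,0],0],[1,[254,-293,0],0],[1,[254,-293,0],0],[1,[254,-293,0],0]])

```text
t: 13.6
ee_pos: [641.9, -34.9, 153.9]
orientation: [3.14, -0.003, 0.008]
ft_force: [-0.2, 0.1, -0.5]
width: 26.9
grasp_force: 30.0
```

Call:
servo_tool(plan=[[1,[0,0,-40],0],[1,[0,0,-60],0],[1,[0,0,-60],0],[1,[0,0,-60],0]])

```text
t: 13.93
ee_pos: [637.1, -30.2, 92.2]
orientation: [-3.141, -0.002, 0.003]
ft_force: [0.3, -0.5, 0.4]
width: 27.7
grasp_force: 30.0
```

Run:
```python
from h import *
o=ctrl.get_obs(); print(o["ee_pos"],o["grasp_force"]);C=cam("wrist"); cv2.imwrite("pics/w5.png",C["im"]); print(proj(C,(653.3,43.7,16)),proj(C,(638.7,-30.9,16)))
```

```text
[637.07931521 -30.19163014  92.18934004] 29.998851120471954
(np.float64(208.2595591471873), np.float64(190.8380121342009)) (np.float64(317.63676229340945), np.float64(210.9975670171))
```

View pics/w5.png

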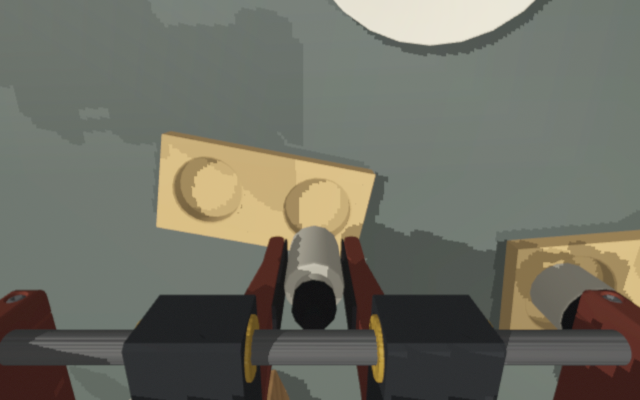

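Wells at (210,189) and (318,209) match the predictions (208,191) and (318,211), and the dropper hangs upright over the near one. Lowering, releasing and lifting.

Call:
servo_tool(plan=[[1,[1,-1,-30],0],[1,[1,-1,-47],0],[1,[1,-1,-52],0],[1,[1,-1,-55],0],[1,[1,-1,-55],0],[1,[1,-1,-55],0]])

```text
t: 14.48
ee_pos: [640.3, -31.4, 39.4]
orientation: [3.141, 0.002, 0.004]
ft_force: [0.5, -0.2, 0.8]
width: 27.2
grasp_force: 30.0
```

Call:
servo_tool(plan=[[0.5,[0,0,0],0],[0.5,[0,0,0],0],[0.5,[0,0,0],0],[0.5,[0,0,0],0],[0.5,[0,0,41],0],[0.5,[0,0,82],0],[0.4,[0,0,110],0],[0.4,[0,0,110],0]])

```text
t: 15.15
ee_pos: [643.0, -31.8, 154.2]
orientation: [3.141, 0.001, 0.016]
ft_force: [0.7, 0.6, 1.1]
width: 51.9
grasp_force: 0.0
```

Call:
servo_tool(plan=[[0.4,[-195,161,0],0],[0.4,[-195,161,0],0],[0.4,[-195,161,0],0],[0.4,[-195,161,0],0],[0.4,[-195,161,0],0],[0.4,[-195,161,0],0],[0.4,[-195,161,0],0],[0.4,[-195,161,0],0],[0.4,[-195,161,0],0]])

```text
t: 15.9
ee_pos: [444.8, 129.6, 147.7]
orientation: [-3.141, -0.003, -0.002]
ft_force: [0.4, -0.5, 0.0]
width: 52.7
grasp_force: 0.0
```

Run:
```python
from h import *
o=ctrl.get_obs(); print(o["ee_pos"],o["width"]);C=cam("wrist"); cv2.imwrite("pics/w6.png",C["im"]); print(proj(C,(443,129.5,92)))
h=cv2.cvtColor(C["im"],cv2.COLOR_BGR2HSV); m=((h[...,2]<62)*255).astype(np.uint8)[:280,270:350]
n,l,s,c=cv2.connectedComponentsWithStats(m)
for k in range(1,n):
    if 100<s[k][4]: print(s[k],c[k]+[270,0])
```

```text
[444.82571752 129.64289088 147.69563001] 52.70049097463329
(np.float64(317.0312516779029), np.float64(227.43000214655612))
[ 33 205  26  31 599] [315.40233723 219.12353923]
```

View pics/w6.png

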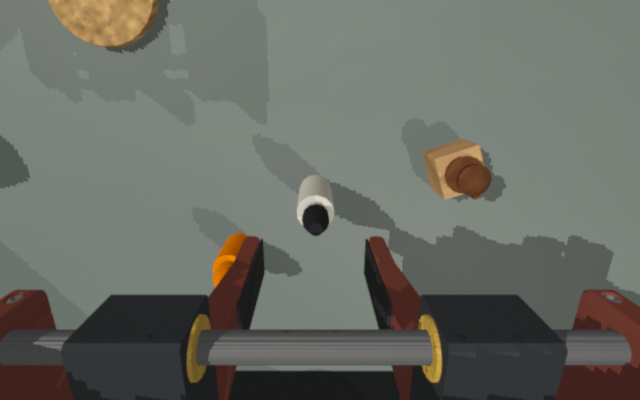

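The tall dropper's cap is at (315,219), centred between the fingers. Going down for it.

Call:
servo_tool(plan=[[0.4,[-1,0,-40],0],[0.4,[-1,0,-80],0],[0.4,[-1,0,-106],0],[0.4,[-1,0,-106],0],[1,[-1,0,-106],0],[1,[-1,0,-106],0],[1,[-1,0,-106],0],[1,[-1,0,-106],0],[1,[-1,0,-106],0],[1,[-1,0,-106],0]])

```text
t: 16.78
ee_pos: [444.5, 129.6, 43.1]
orientation: [-3.141, -0.002, -0.005]
ft_force: [0.3, -1.8, 8.2]
width: 27.3
grasp_force: 30.0
```

Call:
servo_tool(plan=[[1,[0,0,0],0],[1,[0,0,0],0],[1,[0,0,41],0],[1,[0,0,82],0],[1,[0,0,110],0],[1,[0,0,110],0],[1,[0,0,110],0]])

```text
t: 17.37
ee_pos: [444.4, 129.8, 153.7]
orientation: [-3.14, -0.002, -0.008]
ft_force: [0.9, -0.3, -0.0]
width: 27.6
grasp_force: 30.0
```

Call:
servo_tool(plan=[[1,[209,-86,0],0],[1,[209,-86,0],0],[1,[209,-86,0],0],[1,[209,-86,0],0],[1,[209,-86,0],0],[1,[209,-86,0],0],[1,[209,-86,0],0],[1,[209,-86,0],0]])

```text
t: 18.03
ee_pos: [651.0, 43.1, 149.3]
orientation: [3.142, -0.0, -0.005]
ft_force: [-0.7, 0.1, -0.7]
width: 27.4
grasp_force: 30.0
```

Call:
servo_tool(plan=[[1,[1,0,-40],0],[1,[1,0,-80],0],[1,[1,0,-97],0],[1,[1,0,-102],0],[1,[1,0,-105.5],0],[1,[1,0,-105.5],0],[1,[1,0,-105.5],0]])

```text
t: 18.62
ee_pos: [651.3, 44.3, 46.2]
orientation: [-3.142, -0.003, 0.003]
ft_force: [-0.3, 0.8, 0.4]
width: 27.7
grasp_force: 30.0
```

Call:
servo_tool(plan=[[0.5,[0,0,0],0],[0.5,[0,0,0],0],[0.5,[0,0,0],0],[0.5,[0,0,0],0],[0.5,[0,0,41],0],[0.5,[0,0,82],0],[0.4,[0,0,120],0],[0.4,[0,0,120],0]])

```text
t: 19.28
ee_pos: [657.7, 43.7, 174.1]
orientation: [-3.141, -0.001, -0.02]
ft_force: [1.4, -0.2, 1.1]
width: 51.5
grasp_force: 0.0
```

Call:
servo_tool(plan=[[0.3,[-188,-28,0],19.4],[0.3,[-188,-28,0],19.4],[0.3,[-188,-28,0],19.4],[0.3,[-188,-28,0],19.4],[0.3,[-188,-28,0],19.4],[0.3,[-188,-28,0],19.4],[0.3,[-188,-28,0],19.4]])

```text
t: 19.87
ee_pos: [464.6, 15.3, 166.4]
orientation: [3.096, 0.53, 0.001]
ft_force: [0.3, -0.5, -0.1]
width: 61.5
grasp_force: 0.0
```

Run:
```python
from h import *
o=ctrl.get_obs(); print(o["ee_pos"],o["width"],o["orientation"]);C=cam("wrist"); S=cam("scene")
print(proj(C,(464.2,15.5,34)))
cv2.imwrite("pics/w7.png",np.vstack([C["im"][:300],cv2.resize(S["im"][120:260,200:413],(640,300))[:300]]))
```

```text
[464.6118359   15.32065223 166.36164702] 61.4798821457432 [3.09648587e+00 5.29981295e-01 1.11841535e-03]
(np.float64(315.7659965675777), np.float64(191.41934612420619))
```

View pics/w7.png

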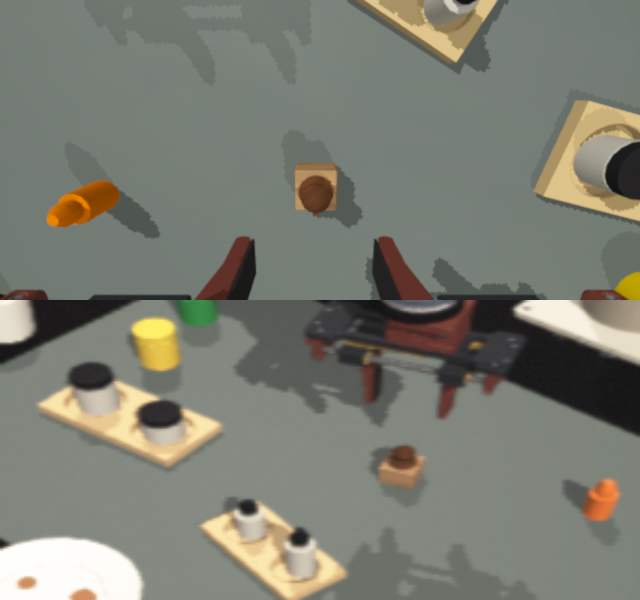

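All four stand upright in their wells. The bust at (315,190) is square with the fingers and centred. Gripping it by the block.

Call:
servo_tool(plan=[[0.3,[0,0,-40],0],[0.3,[0,0,-80],0],[0.3,[0,0,-115],0],[0.3,[0,0,-135],0],[0.3,[0,0,-148],0],[0.3,[0,0,-148],0],[0.3,[0,0,-148],0]])

```text
t: 20.55
ee_pos: [466.3, 15.6, 16.8]
orientation: [-3.096, -0.531, 0.001]
ft_force: [0.5, 0.2, 0.1]
width: 61.3
grasp_force: 0.0
```

Call:
servo_tool(plan=[[1,[0,0,0],0],[1,[0,0,0],0],[1,[0,0,0],0],[1,[0,0,0],0],[1,[0,0,0],0],[1,[0,0,0],0],[1,[0,0,0],0]])

```text
t: 21.13
ee_pos: [465.6, 15.4, 18.5]
orientation: [3.096, 0.531, 0.002]
ft_force: [0.8, 1.4, 4.1]
width: 36.1
grasp_force: 30.0
```

Call:
servo_tool(plan=[[1,[0,0,30],0],[1,[0,0,70],0],[1,[0,0,110],0],[1,[0,0,130],0],[1,[0,0,130],0],[1,[0,0,130],0]])

```text
t: 21.63
ee_pos: [465.6, 15.5, 148.9]
orientation: [3.096, 0.531, 0.004]
ft_force: [-0.5, 0.4, -1.4]
width: 36.0
grasp_force: 30.0
```

Call:
servo_tool(plan=[[1,[134.5,272.5,0],0],[1,[134.5,272.5,0],0],[1,[134.5,272.5,0],0],[1,[134.5,272.5,0],0],[1,[134.5,272.5,0],0],[1,[134.5,272.5,0],0],[1,[134.5,272.5,0],0],[1,[134.5,272.5,0],0],[1,[134.5,272.5,0],0],[1,[134.5,272.5,0],0]])

```text
t: 22.47
ee_pos: [598.0, 287.5, 145.3]
orientation: [3.095, 0.532, -0.007]
ft_force: [-0.0, -1.3, -1.3]
width: 36.0
grasp_force: 30.0
```

Run:
```python
from m import *
o=ctrl.get_obs(); print(o["ee_pos"],o["grasp_force"]);C=cam("wrist"); cv2.imwrite("pics/w8.png",C["im"])
u=proj(C,(599,288,10)); h=cv2.cvtColor(C["im"],cv2.COLOR_BGR2HSV); m=((h[...,0]<25)&(h[...,1]>70)&(h[...,2]>60)).astype(np.uint8); m[238:]=0
cn=max(cv2.findContours(m,0,cv2.CHAIN_APPROX_NONE)[0],key=cv2.contourArea)
w=np.array([plane(C,*q[0],10)[:2] for q in cn if q[0][1]<225]); 
A_=np.c_[2*w,np.ones(len(w))]; s=np.linalg.lstsq(A_,(w**2).sum(1),rcond=None)[0]; print("circle",s[:2],np.sqrt(s[2]+s[0]**2+s[1]**2),u)
```

```text
[597.90358599 286.62521236 145.73546918] 29.999821186065674
circle [598.10889079 289.57972507] 39.97006158999579 (np.float64(314.9485149102854), np.float64(187.48161821394606))
```

View pics/w8.png

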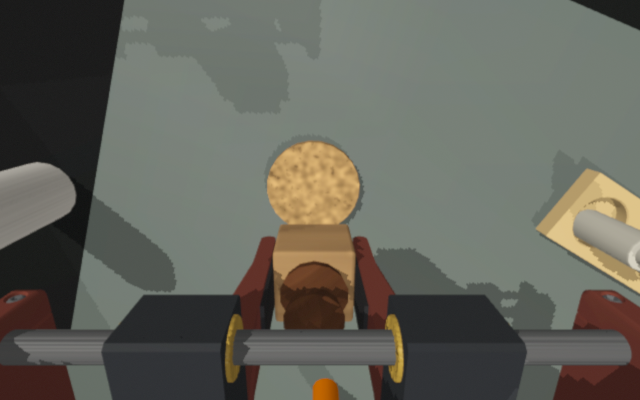

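The cork circle fits at (598.1,289.6) with radius 40.0, matching the given size. The bust is held square at (314,290). Lowering it with a 1–2 mm correction.

Call:
servo_tool(plan=[[1,[1.5,2,-40],0],[1,[1.5,2,-80],0],[1,[1.5,2,-102],0],[1,[1.5,2,-110],0],[1,[1.5,2,-114],0],[1,[1.5,2,-116],0],[1,[1.5,2,-117],0],[1,[1.5,2,-117],0]])

```text
t: 23.23
ee_pos: [602.1, 290.2, 32.7]
orientation: [-3.096, -0.53, -0.004]
ft_force: [-0.3, -0.7, -0.9]
width: 36.1
grasp_force: 30.0
```

Call:
servo_tool(plan=[[1,[-1,-1,-2],0],[1,[-1,-1,-3],0],[1,[-1,-1,-3.5],0],[1,[-1,-1,-3.5],0],[1,[-1,-1,-3.5],0]])

```text
t: 23.65
ee_pos: [600.4, 289.1, 28.5]
orientation: [-3.096, -0.531, -0.001]
ft_force: [-2.2, -0.8, 5.9]
width: 36.3
grasp_force: 30.0
```

Light contact (6 N), so the bust is on the cork. Releasing and withdrawing.

Call:
servo_tool(plan=[[0.3,[0,0,0],0],[0.3,[0,0,0],0],[0.3,[0,0,0],0],[0.3,[0,0,0],0],[0.3,[0,0,0],0],[0.3,[0,0,30],0],[0.3,[0,0,70],0],[0.3,[0,0,110],0],[0.3,[0,0,150],0],[0.3,[0,0,150],0]])

```text
t: 24.48
ee_pos: [604.4, 291.0, 186.3]
orientation: [-3.093, -0.53, -0.02]
ft_force: [1.7, 0.5, -0.1]
width: 61.5
grasp_force: 0.0
```

Call:
servo_tool(plan=[[0.2,[-80,-40,80],0],[0.2,[-80,-40,80],0],[0.2,[-80,-40,80],0],[0.2,[-80,-40,80],0],[0.2,[-80,-40,80],0],[0.2,[-80,-40,80],0],[0.2,[-80,-40,80],0],[0.2,[-80,-40,80],0]])

```text
t: 25.15
ee_pos: [520.3, 249.1, 256.1]
orientation: [3.096, 0.531, -0.003]
ft_force: [0.5, -0.0, -0.0]
width: 70.2
grasp_force: 0.0
```

Run:
```python
from h import *
o=ctrl.get_obs(); print(o["t"],o["ee_pos"],o["ft_force"],o["width"]);C=cam("wrist"); S=cam("scene")
cv2.imwrite("pics/w9.png",np.vstack([C["im"][:240],cv2.resize(S["im"][95:315,180:520],(640,360))]))
```

```text
25.15 [520.34705854 249.07319173 256.14332781] [ 0.4959278  -0.00571625 -0.0371909 ] 70.23972540130472
```

View pics/w9.png

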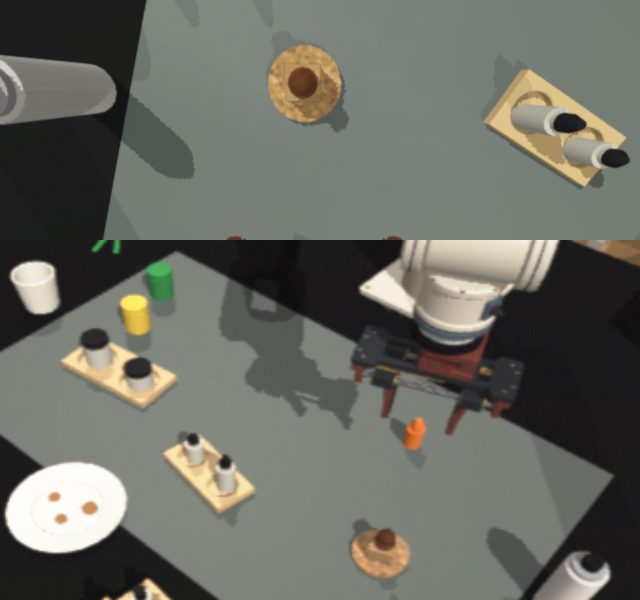

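The bust stands upright mid-cork (top view (304,83)), all four paints stand in their wells, and the can, cup and look-alikes haven't moved.

```bash
python3 -c "
from h import *
print(ctrl.close_job())"
```

```text
the job is handed in; nothing more can be done
None
```

The job is handed in at about 25 s: both droppers and both jars stand upright in their racks, the bust went last onto the middle of the cork stand, everything is released, and the spray can and water cup are where they were.

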